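# Slide a transducer plate out to its mark and hold it there

### The arm

A 6-joint arm with a two-finger parallel gripper is mounted at the origin on the work surface. World frame = base frame: x ahead of the robot, y to its left, z up, the work surface at z = 0. Lengths are in mm, angles in rad, forces in N, time in s.
With the tool pointing down it reaches from about 325 to 775 mm from the base axis. Payload 5.5 kg.
Tool frame: the origin (TCP) lies at the very end of the fingers, on their centre line; the grasp point (between the pads) lies 19 mm behind it; z points along the fingers, x is the direction in which the jaws open and shut, and the axes are right-handed (so a half turn about z gives the same grasp; the last joint's range is limited). The gripper opens to 88 mm and grips with 3 to 60 N. Pads are 20 mm wide; open, the fingers measure 115 mm over their backs; the gripper's body (75 mm by 178 mm) begins 61 mm behind the grasp point.
Start: joints at [1.256, 0.091, 1.231, -0, 1.82, -0.057], TCP at [152.976, 580.185, 222.631] pointing down, gripper open.
Joint ranges: [-2.87, 2.87], [-0.86, 2.18], [0.17, 2.46], [-1.51, 4.65], [0.06, 2.69], [-2.65, 2.65]. Speed limits (rad/s): [2.57, 2.57, 3.01, 3.14, 3.14, 3.14].

### API

Orientations are given as [roll, pitch, yaw] about the fixed x, y, z axes, in that order (R = Rz(yaw) Ry(pitch) Rx(roll)).
In Python, from cell import bot, eyes, regions_of, landmark_of gives the robot as it stands. Calls block until the motion is done:
- bot.movep(position, orientation): joint-space move of the TCP to a pose.
- bot.move_linear(position, ori=None, feed=150): straight line of the TCP; ori=None keeps the orientation; feed is the mean speed in mm/s.
- bot.movej(angles): joint-space move.
- bot.command_gripper(opening, f_grip=None): finger opening in mm; f_grip is the grip in N (None keeps the last); returns when the fingers have stopped.
- bot.sleep(seconds).
- bot.ik(position, orientation): joint angles nearest the present ones, or None.
- bot.get_state(): the state.
- eyes.grab_frame(name): name is "side" or "top"; returns the picture (384x512x3 uint8, blue, green, red); there is no depth.
- eyes.get_calibration(name): a dict with "fovy" (degrees; the focal length in pixels is half the picture's height over the tangent of half this angle, whatever the lens; pixels are square), "cx", "cy" (the principal point, pixels), "R" (3x3) and "t" (3): a world point X has camera coordinates R X + t. Camera axes: x right, y down, z forward; pixel columns grow to the right and rows downward; lengths in mm; the calibration is good to about 2 mm. A picture is of the moment at which its call begins. get_calibration takes no time and is no camera call.
A pose or a line that the arm cannot do raises bot.Unreachable and nothing moves.
- bot.close_job(): hands the job in, once; it reports no verdict.
Trained networks look in the newest picture that a camera, given by its name, has taken for a name from the list of things; names that differ only in an ending like _2 or _b are one class to them, and where a whole thing is asked for, a point or a joint stands for the part that bears it (a point fixed in the world has none). Each returns a list of dicts, best first, with "score" (0 to 1); they miss things now and then, are a little off and sometimes report something else, mostly with a low value. They report only what shows in the picture. A call takes as long as a camera call.
- regions_of(camera, query): "region" (384x512 bool, what is visible of it).
- landmark_of(camera, query): "xyz" ([x, y, z] in mm, in world coordinates, good to about 4 mm: a listed point, or the origin of a listed thing).
The state is a dict: "clock": time; "q": joint angles; "joint_velocities": joint speeds; "joint_efforts": joint torques, N m; "tcp_pos": TCP position; "orientation": TCP orientation; "ft_force": force on the tool from outside, world axes, zero at the start; "torque": the same for the moment, N m; "width": finger opening in mm.
Only numpy, scipy, OpenCV 4.12 (cv2) and the standard library are available. Lean on these libraries where they do the work, as an engineer would, in place of code of your own. Each camera call takes 0.05 s, during which the arm holds its last target. There are 200 camera calls.

### The job

A long dark mounting plate with a current transducer on one end lies on the low aluminium-profile stand. Take the plate by its black handle and slide it out, flat on the stand, over the edge ahead of the transducer until the white line across the plate lies along that edge over its whole length, so that the transducer's screws can be reached from below; do not lift the plate or let it tip, and leave everything else where it is. Out there the transducer outweighs the rest, so finish still gripping the handle and holding the plate level on the stand.

Things in the scene. Friction and masses are not known exactly. Their poses are not given: they have to be found in the camera images.
- handle: The black bar handle fixed across the plate near the end away from the transducer: a straight bar 110 mm long (x), 12 mm wide (y), 12 mm high, on two 12 mm posts under its ends. Origin at the centre of the bar, 43 mm above the plate's top; 37 mm are clear under the bar. Axes as the plate's: x along the bar, y towards the transducer, z up. Gripped across its 12 mm width from above.
- plate: The loose dark brown plate, 120 x 300 x 8 mm (x, y, z), 0.75 to 0.93 kg with the handle (at y = -115 mm) and the transducer (black and red, 90 x 45 x 105 mm high, at y = +100 mm) fixed to it. Origin at the centre of its underside, y towards the transducer, z up. It starts stable, 20 to 80 mm past the edge and up to 7 degrees askew; its balance point is near y = +42 mm.
- line_mid (a point): Middle of the white line, 3 mm wide, straight across the plate's top (along x) at half its length: 150 mm from either end, 115 mm from the handle's centre. Axes as the plate's.
- line_left (a point): The -x end of the white line across the plate's top, 60 mm from its middle along the plate's own x axis. Axes as the plate's.
- line_right (a point): The +x end of the white line across the plate's top, 60 mm from its middle along the plate's own x axis. Axes as the plate's.
- stand: The fixed stand of slotted 40 mm aluminium profile with a flat grey top, 360 mm (x) by 400 mm (y), 140 mm high. Origin on the table under its centre. Its +y points outwards, the way the plate is to slide.
- stand_edge (a point): Middle of the top outer edge of the stand, over which the plate is to slide, 200 mm from the stand's centre and 140 mm above the table. Axes as the stand's: x along the edge, y outwards square to it, z up.
- spare: A second, loose current transducer of the same kind (90 x 45 x 105 mm) standing on the stand's top beside the plate. Origin at the centre of its underside. Leave it alone.
- tape: Roll of black insulating tape, 68 mm across, 19 mm high, lying on the stand's top beside the plate. Origin at the centre of its underside. Leave it alone.
- screw_tray: Grey two-part tray of screws, 110 x 80 x 28 mm, on the table outside the stand's edge, where the plate's end will hang above it. Origin at the centre of its underside. Leave it alone.
- screwdriver: Screwdriver lying on the table beyond the screw tray. Origin on its underside. Leave it alone.
- multimeter: Hand-held multimeter, 170 x 82 x 40 mm, lying on the table to the robot's right. Origin at the centre of its underside. Leave it alone.
- capacitor: Upright aluminium capacitor can, 64 mm across, 116 mm high, on the table to the robot's left. Origin at the centre of its underside. Leave it alone.
- terminals: Row of grey terminal blocks on a 120 mm piece of steel rail, 48 mm high, on the table to the robot's right. Origin at the centre of its underside. Leave it alone.

How it is judged (in metres and radians):
On the way:
1. the handle is gripped while the line is still well inside the edge (contact force between the fingers and handle above 1 N and y of line_mid in the frame of stand_edge below -0.04 m), for 0.2 s.
At the end, for the whole second after the job is handed in: The white line lies along the stand's outer edge, within 8 mm at both ends and the middle; the plate rests on the stand's top, level within 1.7 degrees and still, and the fingers still grip its handle. Nothing is let go (y of line_left in the frame of stand_edge between -0.008 and 0.008 m and y of line_mid in the frame of stand_edge between -0.008 and 0.008 m and y of line_right in the frame of stand_edge between -0.008 and 0.008 m and z of line_mid in the frame of stand_edge between 0.004 and 0.012 m and x of line_left in the frame of stand_edge above -0.185 m and x of line_right in the frame of stand_edge below 0.185 m and angle between plate's own z axis and vertical below 0.03 rad and contact force between plate and stand above 1 N and contact force between the fingers and handle above 1 N and linear speed of plate below 0.01 m/s); the arm keeps its last pose, push and grip.
It fails at once if the plate tips by more than 6 degrees (angle between plate's own z axis and vertical above 0.1 rad).
It fails at once if the plate is lifted more than 12 mm off the stand (z of line_mid in the frame of stand_edge above 0.02 m).
It fails at once if something else on the stand or the table is moved more than 20 mm (distance of any of spare, tape, screw_tray, screwdriver, multimeter, capacitor, terminals from where it was at the start of the episode above 0.02 m).
It also fails if it takes over 38 s, if anything falls off the work surface, if the arm or the gripper's body presses on something with over 40 N, if the wrist force passes 120 N, or if a joint passes its speed limit or range.

## Working session

There is one attempt and no reset: what is moved stays moved. The work goes in short steps, each a Python script; the robot and the scene stay as the last script left them, time stands still between calls to the robot, and variables do not carry over. Pictures are saved under pics/ and viewed, about 8 in all and at most 12, crops included, and the job is handed in when it is done.

```bash
mkdir -p pics
python3 - <<'E'
from cell import bot, eyes, regions_of, landmark_of
import cv2,numpy as np
for c in ("side","top"):
    im=eyes.grab_frame(c); cv2.imwrite(f"pics/{c}0.png",im)
    k=eyes.get_calibration(c); print(c,k["fovy"],k["cx"],k["cy"],np.round(-k["R"].T@k["t"]),np.round(k["R"],2).tolist())
    for n in ("handle","plate","line_mid","line_left","line_right","stand","stand_edge","spare","tape"):
        r=landmark_of(c,n); print(n,[(np.round(d["xyz"]).tolist(),round(d["score"],2)) for d in r[:2]])
s=bot.get_state(); print(s["clock"],s["orientation"],s["width"])
E
```

```text
side 45.72933553787383 255.51825666555303 189.1411518104389 [ 364. 1208. 1056.] [[-0.98, -0.19, -0.01], [-0.1, 0.58, -0.81], [0.16, -0.8, -0.59]]
handle [([519.0, -55.0, 189.0], 0.63), ([523.0, 63.0, 138.0], 0.44)]
plate [([524.0, 60.0, 138.0], 0.83), ([702.0, -131.0, 137.0], 0.6)]
line_mid [([524.0, 60.0, 149.0], 0.83)]
line_left [([462.0, 66.0, 144.0], 0.9), ([702.0, -133.0, 138.0], 0.5)]
line_right [([581.0, 61.0, 144.0], 0.93), ([423.0, -524.0, 2.0], 0.71)]
stand []
stand_edge [([597.0, 190.0, 138.0], 0.88)]
spare [([596.0, -522.0, 4.0], 0.17)]
tape [([719.0, 78.0, 139.0], 0.71)]
top 42.10934848521703 250.16250550519166 185.8866913670051 [ 466.   -4. 1895.] [[-0.01, -1.0, -0.0], [-1.0, 0.01, -0.07], [0.07, 0.0, -1.0]]
handle []
plate [([521.0, 63.0, 139.0], 0.94)]
line_mid [([523.0, 61.0, 152.0], 0.63)]
line_left [([462.0, 65.0, 148.0], 0.79)]
line_right [([584.0, 55.0, 146.0], 0.68)]
stand [([588.0, -13.0, 2.0], 0.7)]
stand_edge [([596.0, 190.0, 139.0], 0.83)]
spare [([700.0, -132.0, 140.0], 0.78)]
tape [([718.0, 82.0, 140.0], 0.77)]
1.0 [ 3.14154079e+00 -6.50538388e-05  1.31298132e+00] 87.55513613557113
```

```bash
ls; sleep 1; python3 -c "
import cv2,numpy as np
a=cv2.imread('pics/side0.png');b=cv2.imread('pics/top0.png')
cv2.imwrite('pics/both0.png',cv2.resize(np.vstack([a,b]),(400,600)))"
```

```text
pics
```

View pics/side0.png

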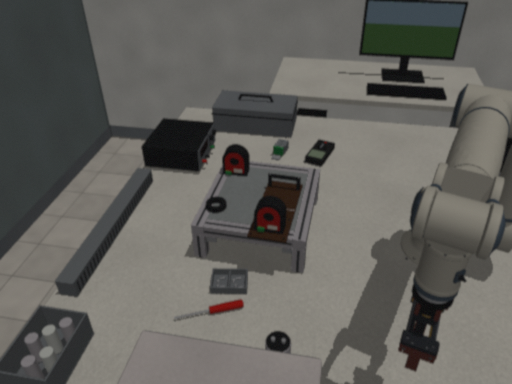

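View pics/top0.png

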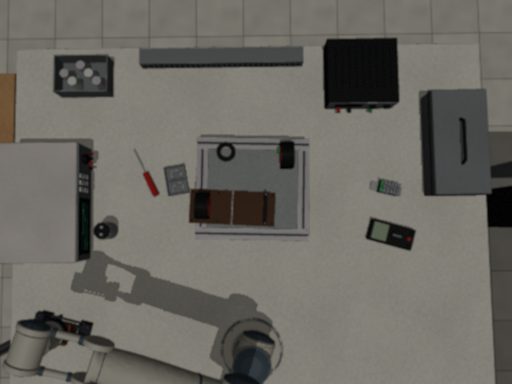

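The side view shows the stand, with the plate at px (275,205), its handle at (285,182) and the transducer at (270,215). In the top view the plate runs over columns 190-275 at row 207, the white line is at column 232, and the stand's outer edge is at about column 196. Next I'll fit the stand edge and the line at subpixel level.

```bash
cat > h.py <<'E'
from cell import bot, eyes, regions_of, landmark_of
import cv2, numpy as np
def cam(c):
    k=eyes.get_calibration(c); return k, 192/np.tan(np.radians(k["fovy"]/2))
def back(c,uv,z):
    k,f=cam(c); uv=np.atleast_2d(uv).astype(float)
    d=np.c_[(uv[:,0]-k["cx"])/f,(uv[:,1]-k["cy"])/f,np.ones(len(uv))]@k["R"]
    o=-k["R"].T@k["t"]; return o+d*((z-o[2])/d[:,2])[:,None]
def proj(c,X):
    k,f=cam(c); p=np.atleast_2d(X)@k["R"].T+k["t"]; return p[:,:2]/p[:,2:]*f+[k["cx"],k["cy"]]
def profile(im,c,P,n,half,step=1.0):
    """grey values along +-half mm in direction n about the 3D points P; -> offsets, (len(P),m)"""
    s=np.arange(-half,half+step/2,step)
    uv=np.array([proj(c,p+s[:,None]*n) for p in P],np.float32)
    return s,cv2.remap(im,uv[...,0],uv[...,1],cv2.INTER_CUBIC).astype(float)
E
python3 - <<'E'
from h import *
for c in ("top","side"):
    im=cv2.imread(f"pics/{c}0.png"); g=cv2.cvtColor(im,cv2.COLOR_BGR2GRAY)
    e=np.array([596,190,140.]); 
    P=np.array([e+[x,-.03*x,0] for x in range(-150,151,50)])
    s,v=profile(g,c,P,np.array([0,1.,0]),30,4); print(c,"edge",s.astype(int)); print(v.astype(int))
    P=np.array([[523+x,60.5-.06*x,148] for x in (-50,-25,0,25,50)])
    s,v=profile(g,c,P,np.array([0,1.,0]),20,2.5); print("line"); print(v.astype(int))
    a=[eyes.grab_frame(c) for _ in range(1)]
    r=regions_of(c,"stand"); 
    for d in r[:1]:
        m=d["region"]; print("stand region",d["score"],m.sum())
    x0,y0,w=(180,120,150) if c=="top" else (180,130,160)
    cv2.imwrite(f"pics/{c}0c.png",cv2.resize(im[y0:y0+130,x0:x0+w],None,fx=4,fy=4,interpolation=cv2.INTER_CUBIC))
E
python3 -c "
import cv2,numpy as np
a=cv2.imread('pics/top0c.png');b=cv2.imread('pics/side0c.png')
cv2.imwrite('pics/c0.png',np.hstack([cv2.resize(a,(400,347)),cv2.resize(b,(400,347))]))"
```

```text
top edge [-30 -26 -22 -18 -14 -10  -6  -2   2   6  10  14  18  22  26  30]
[[112 115 116 116 116 116 115 119 124 126 125 124 125 127 127 129]
 [  8   7   9   8   9   8  11  10  15  31  33  32  53  99 124 126]
 [ 10  10   8   8   9   8   9  10  16  27  31  38  78 117 123 124]
 [111  93  60  71 101 110 109  99 100 119 127 128 125 104  70  67]
 [106  84  57  74 104 110 111 111 122 127 126 128 128 128 129 122]
 [110  88  55  73 102 109 111 119 125 126 126 128 129 129 130 129]
 [ 99  98 100  99 100 100 102 113 125 129 128 128 127 126 128 129]]
line
[[35 35 34 34 34 35 42 54 67 67 54 42 34 32 34 34 34]
 [33 34 35 33 31 35 47 71 83 73 57 41 34 33 33 34 34]
 [34 34 33 33 33 31 41 64 83 79 60 40 34 33 34 33 33]
 [33 33 33 33 32 33 41 53 65 66 54 41 34 33 33 34 34]
 [32 32 32 32 30 34 46 69 82 74 57 40 32 31 31 32 33]]
stand region 0.95 7960
side edge [-30 -26 -22 -18 -14 -10  -6  -2   2   6  10  14  18  22  26  30]
[[111 111 112 112 112 112 112 105  92  79  73  73  73  73  73  73]
 [ 15  14  18  19  26  32  34  34  34  34  33  29  27  33  50  65]
 [ 41  35  33  32  33  33  31  33  33  32  31  28  26  35  53  66]
 [103  92  69  68  88 103 104  97  83  72  69  64  50  42  51  66]
 [104  90  70  70  90 104 108 102  87  74  68  63  52  43  50  64]
 [103  89  71  71  91 104 110 105  91  74  68  63  49  42  52  65]
 [111 111 110 111 111 111 111 107  94  79  72  72  73  72  72  72]]
line
[[33 33 32 32 35 39 47 55 64 69 66 56 44 37 33 33 34]
 [27 24 22 21 20 19 17 17 17 16 15 16 17 18 17 17 16]
 [21 21 20 19 18 19 18 17 18 17 16 17 20 20 21 24 29]
 [23 22 21 21 21 18 14 16 20 23 25 27 27 29 32 34 32]
 [16 15 15 16 16 17 18 19 18 16 15 15 15 16 18 19 21]]
stand region 0.87 6464
```

View pics/c0.png

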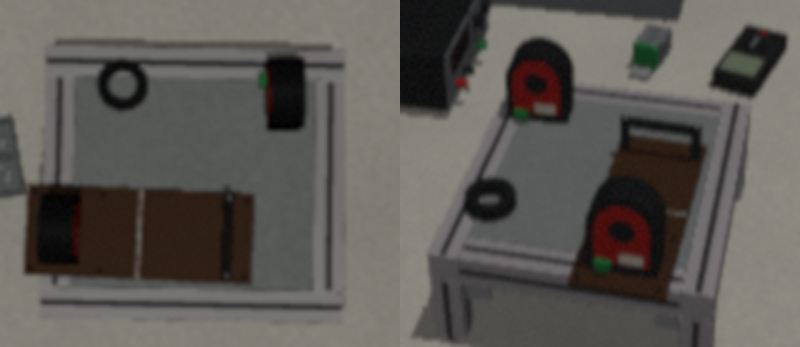

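```bash
cat >> h.py <<'E'
def slot_edge(im,c,mid=(596.,189.5),sl=-.03,xs=None):
    """stand edge y=a+b(x-596) from the slot 20 mm inside it"""
    g=cv2.cvtColor(im,cv2.COLOR_BGR2GRAY)
    xs=np.arange(-10,105,5.) if xs is None else xs
    P=np.array([[mid[0]+x,mid[1]-20+sl*x,140] for x in xs])
    s,v=profile(g,c,P,np.array([0,1.,0]),14,.5)
    w=np.clip(v.max(1,keepdims=True)-12-v,0,None); cen=(w*s).sum(1)/w.sum(1)
    y=P[:,1]+cen+20
    b,a=np.polyfit(xs,y,1); return a,b,np.std(y-a-b*xs)
def white_line(im,c,mid,sl,xs):
    g=cv2.cvtColor(im,cv2.COLOR_BGR2GRAY)
    P=np.array([[mid[0]+x,mid[1]+sl*x,148] for x in xs])
    s,v=profile(g,c,P,np.array([0,1.,0]),14,.5)
    w=np.clip(v-np.median(v,1,keepdims=True)-8,0,None); cen=(w*s).sum(1)/w.sum(1)
    y=P[:,1]+cen; b,a=np.polyfit(xs,y,1); return a,b,np.std(y-a-b*np.array(xs))
E
python3 - <<'E'
from h import *
t=cv2.imread("pics/top0.png"); s=cv2.imread("pics/side0.png")
print("edge top",slot_edge(t,"top"),"side",slot_edge(s,"side"))
print("line top",white_line(t,"top",(523,60.5),-.06,np.arange(-54,55,3.)))
print("line side left part",white_line(s,"side",(523,60.5),-.06,np.arange(-56,-46,2.)))
# long outer silhouettes: back edge of stand too
g=cv2.cvtColor(t,cv2.COLOR_BGR2GRAY)
for nm,y0,x in (("back slot",189.5-360,np.arange(-140,141,5.)),):
    P=np.array([[596-.03*360+k,y0-.03*k,140] for k in x])
    o,v=profile(g,"top",P,np.array([0,1.,0]),14,.5); w=np.clip(v.max(1,keepdims=True)-12-v,0,None)
    y=P[:,1]+(w*o).sum(1)/w.sum(1); print(nm,np.polyfit(x,y,1))
bot.move_linear([153,580,330])
yaw=np.pi/2-.06
bot.movep([516,-54,330],[np.pi,0,yaw]); bot.move_linear([516,-54,230])
st=bot.get_state(); print(st["clock"],st["tcp_pos"],st["ft_force"])
for c in("top","side"): cv2.imwrite(f"pics/{c}1.png",eyes.grab_frame(c))
print([ (d["xyz"],d["score"]) for d in landmark_of("side","handle")[:2]])
E
python3 -c "
import cv2,numpy as np
a=cv2.imread('pics/top1.png')[120:250,180:330];b=cv2.imread('pics/side1.png')[130:260,180:330]
cv2.imwrite('pics/c1.png',cv2.resize(np.hstack([a,b]),(800,347),interpolation=2))"
```

```text
edge top (np.float64(189.00546486188512), np.float64(-0.03516398172146055), np.float64(0.36722904627441105)) side (np.float64(nan), np.float64(nan), np.float64(nan))
line top (np.float64(61.26443970235317), np.float64(-0.060502180651154654), np.float64(0.43890637379775677))
line side left part (np.float64(71.91195966170473), np.float64(0.11687901350375576), np.float64(0.20965768952078853))
back slot [-2.38447346e-02 -1.62750156e+02]
5.4667 [516.30612746 -53.90919836 231.14618809] [ 0.62155642 -0.04018821  0.66597554]
[([519.3, -54.6, 187.7], 0.77)]h.py:22: RuntimeWarning: invalid value encountered in divide
  w=np.clip(v.max(1,keepdims=True)-12-v,0,None); cen=(w*s).sum(1)/w.sum(1)
```

View pics/c1.png

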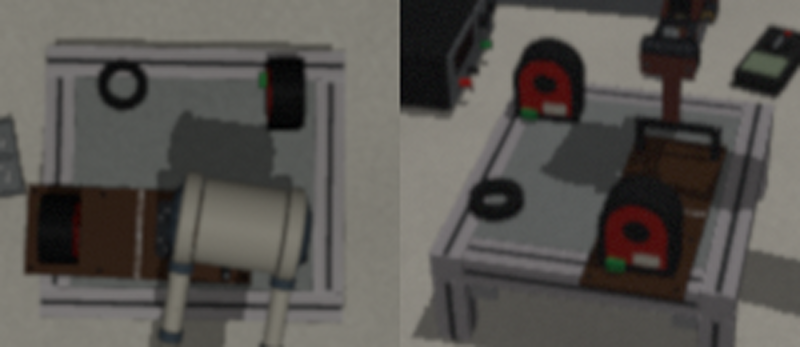

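The gripper (crop at about (672,90)) is above the handle, and the white line stays visible to the top camera. I'll grip now and slide most of the way.

```bash
sed -i 's/cen=(w\*s).sum(1)\/w.sum(1)$/cen=(w*s).sum(1)\/np.maximum(w.sum(1),1e-9)/' h.py
python3 - <<'E'
from h import *
t=cv2.imread("pics/top1.png"); s=cv2.imread("pics/side1.png")
for a,b in ((0,90),(0,60),(20,95)): print("edge",slot_edge(t,"top",xs=np.arange(a,b,4.)),slot_edge(s,"side",xs=np.arange(a,b,4.)))
bot.move_linear([516.5,-53.7,172],feed=80)
bot.command_gripper(0,f_grip=55); bot.sleep(.3)
st=bot.get_state(); print(st["clock"],st["tcp_pos"],st["ft_force"],st["torque"],st["width"])
p=st["tcp_pos"]; o=np.array(st["orientation"])
# first 90 mm of about 129, turning from -.06 to -.032
d=np.array([90*np.sin(.045),90*np.cos(.045),0])
o2=o.copy(); o2[2]+=.028
bot.move_linear(list(p+d),ori=list(o2),feed=40); bot.sleep(.3)
st=bot.get_state(); print(st["clock"],st["tcp_pos"],st["orientation"],st["ft_force"],st["torque"],st["width"])
for c in("top","side"): cv2.imwrite(f"pics/{c}2.png",eyes.grab_frame(c)); print([(n,np.round(d["xyz"],1).tolist(),round(d["score"],2)) for n in("line_left","line_mid","line_right","stand_edge","handle") for d in landmark_of(c,n)[:1]])
E
python3 -c "
import cv2,numpy as np
a=cv2.imread('pics/top2.png')[120:250,160:310];b=cv2.imread('pics/side2.png')[130:260,180:330]
cv2.imwrite('pics/c2.png',cv2.resize(np.hstack([a,b]),(800,347),interpolation=2))"
```

```text
edge (np.float64(188.72435101318), np.float64(-0.03190748406832669), np.float64(0.2183805418650335)) (np.float64(189.8910854777955), np.float64(-0.032343532735461485), np.float64(0.22708364498740558))
edge (np.float64(188.8155380355754), np.float64(-0.036371959762491364), np.float64(0.24328106658199822)) (np.float64(189.97277377616513), np.float64(-0.03593202884149131), np.float64(0.20969395235049346))
edge (np.float64(188.59890544432355), np.float64(-0.029543516080988933), np.float64(0.1308145658750863)) (np.float64(189.73379794480567), np.float64(-0.02962610110227929), np.float64(0.2160906761342227))
7.95 [516.49885638 -53.45950107 171.98741469] [-0.85969361  2.38739575  1.050949  ] [ 0.40828245 -0.007579    0.01094357] 11.868556591438255
10.6583 [520.64952795  36.39672948 172.28579524] [ 3.14121020e+00 -3.00389719e-04  1.53881443e+00] [-0.066669   -6.02663085  1.89909491] [-0.85238968 -0.02932682  0.00806643] 11.328194955964802
[('line_left', [461.2, 156.6, 146.6], 0.6), ('line_mid', [522.5, 149.5, 149.7], 0.96), ('line_right', [585.5, 146.0, 146.6], 0.57), ('stand_edge', [591.4, 191.1, 141.6], 0.69)]
[('line_left', [462.5, 154.0, 144.8], 0.58), ('line_mid', [522.7, 151.0, 147.0], 0.8), ('line_right', [585.6, 152.4, 145.4], 0.83), ('stand_edge', [598.7, 190.6, 138.6], 0.76), ('handle', [521.7, 35.4, 191.9], 0.74)]
```

View pics/c2.png

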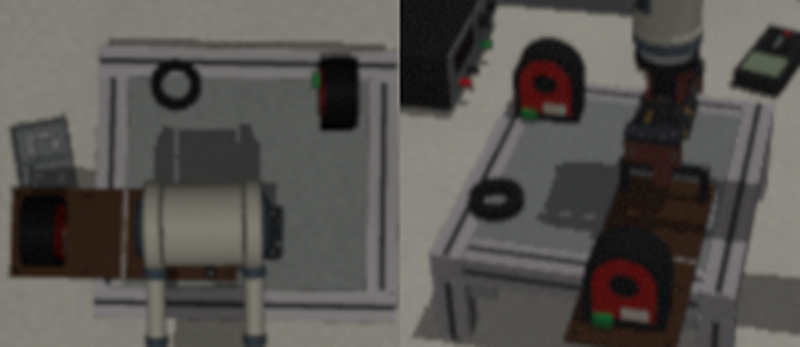

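The plate slid cleanly and the tray and tape haven't moved. The line is at crop (124,235) with the stand edge ahead of it. I'll measure both, do the rest and check again.

```bash
cat > meas.py <<'E'
from h import *
def meas(t,s,mid):
    xs=np.arange(0,90,4.); out=[]
    for c,im,lx in(("top",t,np.arange(-54,55,3.)),("side",s,np.array([-56,-54,-52,-50.]))):
        ea,eb,es=slot_edge(im,c,xs=xs); sl=-.03
        a,b,r=white_line(im,c,mid,sl,lx)
        if c=="side": m=float(np.mean(a+b*lx))
        else: m=a+b*lx.mean()
        x=mid[0]+lx.mean(); gap=m-(ea-.03*(x-596-44)-.03*0+eb*44)
        out.append((gap,b,eb)); print(c,"edge",ea,eb,es,"line y",m,"at x",x,"slope",b,"res",r,"gap",gap)
    return out
E
python3 - <<'E'
from meas import *
t=cv2.imread("pics/top2.png"); s=cv2.imread("pics/side2.png")
meas(t,s,(522.5,151))
g=cv2.cvtColor(t,cv2.COLOR_BGR2GRAY); o,v=profile(g,"top",np.array([[522.5+x,151-.03*x,148] for x in range(-54,55,18)]),np.array([0,1.,0]),14,2); print(v.astype(int))
g=cv2.cvtColor(s,cv2.COLOR_BGR2GRAY); o,v=profile(g,"side",np.array([[522.5+x,151-.03*x,148] for x in range(-54,-40,3)]),np.array([0,1.,0]),14,2); print(v.astype(int))
E
```

```text
top edge 188.73137132604688 -0.03220060270496046 0.2111060804534624 line y 150.71144595828218 at x 522.5 slope -0.044256197948387956 res 0.20592146440176712 gap -40.12809884874645
side edge 189.8731054531673 -0.03148366814583362 0.230209005149205 line y 154.51810003574428 at x 469.5 slope -0.05331319853081627 res 0.020445938588958497 gap -39.08472401900636
[[33 33 31 31 38 51 70 78 72 58 43 35 32 32 33]
 [33 33 33 34 44 56 73 81 76 61 47 36 33 32 33]
 [30 30 32 34 41 50 61 66 62 51 42 34 33 31 31]
 [31 30 31 35 46 59 71 72 67 56 44 35 33 31 31]
 [31 31 31 36 45 58 68 67 60 50 40 34 32 32 31]
 [27 30 30 36 46 66 79 79 67 54 40 34 31 31 32]
 [34 34 32 36 44 60 72 74 64 51 39 36 34 34 33]]
[[34 34 36 39 47 55 63 72 76 73 63 52 42 37 34]
 [34 34 37 40 45 54 61 68 71 68 62 52 43 37 33]
 [33 33 35 39 43 51 57 61 62 59 53 45 39 35 34]
 [34 34 35 39 44 51 57 60 60 56 50 45 40 36 35]
 [35 35 37 42 50 59 66 69 67 62 53 46 39 34 32]]
```

Run:
```python
from meas import *
st=bot.get_state(); p=np.array(st["tcp_pos"]); o=np.array(st["orientation"]); o[2]+=.02
bot.move_linear(list(p+[1.2,40,-.2]),ori=list(o),feed=30); bot.sleep(.4)
st=bot.get_state(); print(st["clock"],st["tcp_pos"]-p,st["orientation"],st["ft_force"],st["torque"],st["width"])
t=eyes.grab_frame("top"); s=eyes.grab_frame("side")
cv2.imwrite("pics/top3.png",t); cv2.imwrite("pics/side3.png",s)
meas(t,s,(523.,191.))
for c in("top","side"): print([(n,np.round(d["xyz"],1).tolist(),round(d["score"],2)) for n in("line_left","line_mid","line_right","stand_edge","spare","tape","screw_tray") for d in landmark_of(c,n)[:1]])
a=t[120:250,160:310];b=s[130:260,180:330]
cv2.imwrite('pics/c3.png',cv2.resize(np.hstack([a,b]),(800,347),interpolation=2))
```

```text
13.1417 [ 1.524344   39.62431178  0.74656178] [3.13975098e+00 4.74540719e-04 1.55830203e+00] [ 0.05729414 -6.09558787  3.53728749] [-1.13436434  0.06574176  0.03455762] 11.813951543478751
top edge 188.6768506504362 -0.031287374818586296 0.1815210930575466 line y 185.44643206869088 at x 523.0 slope -0.14273491578930847 res 1.8221777720053505 gap -5.363774089727514
side edge 189.40239732402088 -0.02438539970008419 0.5331548087452305 line y 191.82104596939706 at x 470.0 slope 0.16734799833736 res 0.2376174831657141 gap -1.608393767820104
[('line_left', [451.1, 533.1, -2.9], 0.41), ('line_mid', [523.2, 189.2, 151.3], 0.89), ('line_right', [584.1, 183.6, 145.8], 0.67), ('stand_edge', [596.4, 190.9, 138.6], 0.55), ('spare', [700.3, -132.1, 138.8], 0.76), ('screw_tray', [631.2, 277.9, -2.7], 0.64)]
[('line_left', [461.8, 192.2, 142.2], 0.71), ('line_mid', [525.5, 191.2, 149.9], 0.88), ('line_right', [581.5, 194.2, 145.9], 0.78), ('stand_edge', [595.7, 189.4, 138.0], 0.73), ('spare', [702.8, -130.3, 135.6], 0.74), ('tape', [719.6, 75.9, 139.8], 0.5), ('screw_tray', [632.5, 281.1, -1.3], 0.75)]
```

View pics/c3.png

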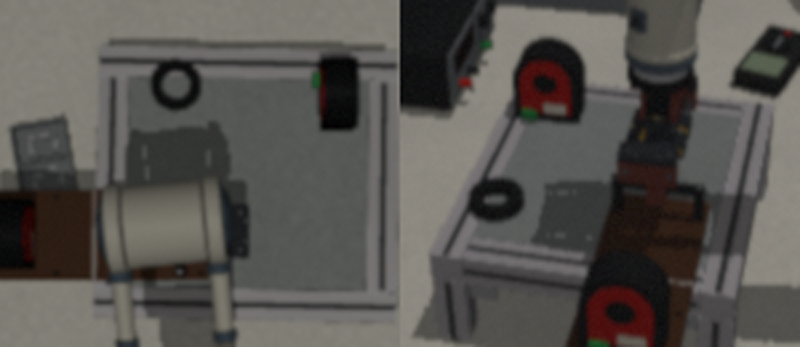

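The line (crop (96,235)) now lies about on the edge, but the bright arm and profile next to it spoil the fit. I'll look at the raw profiles.

Run:
```python
from h import *
for c,xs in(("top",range(-56,57,8)),("side",list(range(-58,-38,4)))):
    g=cv2.cvtColor(cv2.imread(f"pics/{c}3.png"),cv2.COLOR_BGR2GRAY)
    o,v=profile(g,c,np.array([[523+x,191.-.03*x,148] for x in xs]),np.array([0,1.,0]),14,2); print(o.astype(int)); print(np.c_[list(xs),v.astype(int)])
```

```text
[-14 -12 -10  -8  -6  -4  -2   0   2   4   6   8  10  12  14]
[[-56  31  31  31  37  48  66  77  73  59  46  35  32  30  32  33]
 [-48  32  31  31  38  49  67  79  77  64  49  36  32  31  33  32]
 [-40  32  31  33  42  53  70  80  77  63  48  36  32  31  33  33]
 [-32  38  32  31  39  51  68  78  77  64  50  36  32  30  32  32]
 [-24  52  37  31  36  50  68  79  79  66  52  39  33  31  33  33]
 [-16  64  47  36  37  47  65  78  80  68  53  39  33  31  32  32]
 [ -8  77  59  41  37  45  62  76  80  71  56  40  34  31  31  32]
 [  0  89  71  50  42  45  59  74  79  72  56  41  34  32  33  33]
 [  8  96  80  59  46  44  54  66  71  63  51  40  33  30  31  32]
 [ 16 100  86  64  48  39  43  54  62  57  48  39  33  31  30  30]
 [ 24 101  89  68  48  38  42  54  63  60  50  39  32  31  31  32]
 [ 32  99  89  70  54  45  48  58  64  61  50  40  32  31  31  32]
 [ 40  95  84  66  49  42  48  58  66  62  51  41  33  32  31  31]
 [ 48  87  76  62  49  43  48  58  65  62  52  42  33  31  31  31]
 [ 56  73  68  61  56  55  58  62  66  65  59  53  49  49  50  49]]
[-14 -12 -10  -8  -6  -4  -2   0   2   4   6   8  10  12  14]
[[-58  42  40  42  50  59  71  77  78  74  66  59  53  47  45  43]
 [-54  34  37  40  49  60  69  75  74  67  56  45  40  35  34  34]
 [-50  33  35  38  44  54  63  71  75  72  63  51  43  38  35  37]
 [-46  33  34  37  42  52  62  70  75  73  65  53  43  38  35  35]
 [-42  33  34  38  42  49  56  61  62  60  54  47  40  36  34  35]]
```

The line is 0.5 mm inside the edge in the top view and 1.5 mm at the left end in the side view. Its slope is off by about 0.015 rad, or ±1 mm at the ends. I'll nudge it 0.8 mm outwards and lower the handle slightly, because it rose about 0.75 mm, then hand in.

Run:
```python
from h import *
st=bot.get_state(); p=np.array(st["tcp_pos"])
bot.move_linear(list(p+[0,1.0,-1.0]),feed=10); bot.sleep(.5)
st=bot.get_state(); print(st["clock"],st["tcp_pos"]-p,st["orientation"],st["ft_force"],st["torque"],st["width"])
for c,xs in(("top",range(-56,57,16)),("side",(-54,-46))):
    im=eyes.grab_frame(c); g=cv2.cvtColor(im,cv2.COLOR_BGR2GRAY)
    o,v=profile(g,c,np.array([[523+x,191.-.03*x,148] for x in xs]),np.array([0,1.,0]),6,.5)
    print(c,list(o[v.argmax(1)]))
    print(slot_edge(im,c,xs=np.arange(4,90,4.)))
s1=bot.get_state(); print(s1["tcp_pos"]-st["tcp_pos"])
bot.close_job()
```

```text
14.6917 [0.25223505 0.5543824  0.00363974] [3.13986859e+00 6.26688099e-04 1.55837248e+00] [ 0.20729053 -6.61344146  4.12350245] [-1.17121843  0.12094741 -0.0303129 ] 11.113938403489026
top [np.float64(-1.5), np.float64(-1.0), np.float64(-1.0), np.float64(-0.5), np.float64(0.0), np.float64(0.5), np.float64(0.5), np.float64(1.0)]
(np.float64(188.62807062088356), np.float64(-0.030078747252783995), np.float64(0.1729798008187452))
side [np.float64(-1.0), np.float64(0.5)]
(np.float64(189.85022625048495), np.float64(-0.03244666729228377), np.float64(0.22181243311783383))
[-0.00645912  0.00021881 -0.01818081]
the job is handed in; nothing more can be done
```

The plate is out with its white line along the stand's outer edge, and I handed the job in at about 14.8 s with the handle still gripped at 55 N. No verdict was reported.

I gripped the handle while the line was about 129 mm inside the edge. I then slid the plate out flat in three steps of 90 mm, 40 mm and a small nudge, turning it slightly to square it to the edge.

**Line position:** in the top camera the middle of the line is within about 1 mm of the edge. The ends are about 1–1.5 mm off, because the line is still about 0.02 rad askew. The side camera puts the left end about 1–2 mm inside the edge. The limit is 8 mm.

**Level:** the handle sits about 1 mm higher than when gripped. That works out to a tilt of under 0.01 rad against the 0.03 rad limit; I did not measure the tilt directly.

**Grip and forces:** the fingers are closed on the bar at about 11 mm. The wrist force is about 8 N and the arm is still.

**Other objects:** the spare and the tape were re-detected within about 6 mm of where they started. The screw tray was detected only at the end and looked the same in the pictures throughout. I did not re-check the other items, but the arm did not go near them.

**What disagreed:**
- The last 1 mm push down did not lower the handle. The plate only pressed a little harder on the stand or arm.
- The first automatic line fit after the second step was thrown off by the bright arm beside the line. I read the brightness profiles directly instead.
- The two cameras differ by about 1 mm on where the edge is.

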